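Release the culture jar's clamp with a nut of unknown thread

TASK

Open the clamp on the culture jar. Nobody remembers whether the black handle nut has a right-hand or a left-hand thread, so try it gently and feel which way it gives - never force it against its stop - and turn it that way about a quarter turn until it is loose; then swing the steel clamp bar round, away from the nut, to its stop so that it lies clear of the lid, and leave the other things on the bench where they are.

Things in the scene. Friction and masses are not known exactly. Their poses are not given: they have to be found in the camera images.
- jar: Clear culture jar, aluminium lid 150 mm across, top 101 mm up, in a fixed frame: grey plate 170 x 275 x 12 mm with two dark steel posts 40 to 44 mm thick, 111 mm high, 105 mm either side of the jar. Origin: centre of the plate's underside, on the bench. z up; +y points to the pivot post, -y to the nut post; +x is where the bar swings to (away from the robot within 25 degrees).
- stud (a point): Point on the vertical axis of the black handle nut, 149 mm above the bench; (0, -105, 149) mm in the jar's frame. Two opposite wings form one straight bar 92 mm long, 12 mm thick, from 136 to 162 mm above the bench, through a hub 26 mm across (to 166 mm); beneath are a flange 34 mm across and the clamp bar, its top at 128 mm.
- nut (a joint): Nut angle, rad, + counter-clockwise from above. 0 = tight (start within 0.05): wings along the jar's y, one outward, one over the jar. The loosening sense differs from case to case and cannot be seen. The wrong way has a little play, then stops dead about 0.17 rad from 0; the right way turns with 0.12 N m friction (3.5 N at 34 mm radius), stays as left, ends at 1.9. The bar stays locked until about 1.1.
- bar (a joint): Angle of the steel clamp bar, rad. 0: closed across the lid; grows counter-clockwise from above as its nut end swings to the jar's +x; stop at 1.3. Friction 0.15 N m, stays as left; only a few mm of play while the nut is tight. Bar 26 mm wide, 16 mm thick (112 to 128 mm above the bench), with an open notch round the nut's stud.
- pivot (a point): Point on the bar's vertical pivot axis, at the bar's top, 128 mm above the bench; at (0, 105, 128) mm in the jar's frame.
- bar_boss (a point): Middle of the upright round steel boss on the clamp bar (22 mm across, 128 to 162 mm above the bench), 105 mm from the pivot axis, over the middle of the lid when the bar is closed; it moves with the bar and is a good place to push it.
- cup: Bystander: white specimen cup with a blue cap, 66 mm across, 70 mm high, origin at the centre of its underside, standing on the bench beside the jar.
- bottle: Bystander: amber reagent bottle 56 mm across, 120 mm high, origin at the centre of its underside.
- carton: Bystander: small white carton 70 x 45 x 90 mm with a grey band, origin at the centre of its underside.

How it is judged (in metres and radians):
On the way, in this order (a step that is already met when the one before it is completed fails the run):
1. the nut is loosened: turned at least 1.3 rad (75 degrees) from tight, the way its thread allows, with the bar still closed ((value of joint nut above 1.3 rad or value of joint nut below -1.3 rad) and value of joint bar below 0.2 rad), for 0.2 s.
2. the bar is swung clear of the lid: more than 1.0 rad (value of joint bar above 1 rad), for 0.2 s.
At the end, for the whole second after the job is handed in: The handle nut stands at least 1.3 rad from tight in its loosening sense, the clamp bar stands at more than 1.0 rad and is at rest ((value of joint nut above 1.3 rad or value of joint nut below -1.3 rad) and value of joint bar above 1 rad and velocity of joint bar between -0.05 and 0.05 rad/s); the robot touches nothing.
It fails at once if the clamp, nut or jar is forced: pushed with more than 60 N (contact force between any of the fingers, the arm and jar above 60 N).
It fails at once if a bystander is disturbed: moved more than 30 mm or tipped (distance of any of cup, bottle, carton from where it was at the start of the episode above 0.03 m or angle between any of cup, bottle, carton's own z axis and vertical above 0.5 rad).
It also fails if it takes over 54 s, if anything falls off the work surface, if the arm or the gripper's body presses on something with over 40 N, if the wrist force passes 120 N, or if a joint passes its speed limit or range.

ROBOT

A 6-joint arm with a two-finger parallel gripper is mounted at the origin on the work surface. World frame = base frame: x ahead of the robot, y to its left, z up, the work surface at z = 0. Lengths are in m, angles in degrees, forces in N, time in s.
With the tool pointing down it reaches from about 0.3 to 0.75 m from the base axis. Payload 8.5 kg.
Tool frame: the origin (TCP) lies at the very end of the fingers, on their centre line; the grasp point (between the pads) lies 19 mm behind it (ctrl.pinch_z is the distance from the TCP to the grasp point, in m); z points along the fingers, y is the line along which they close (so a half turn about z gives the same grasp; the last joint's range is limited). The gripper opens to 85 mm and grips with 20 to 120 N. Pads are 22 mm wide; open, the fingers measure 114 mm over their backs; the gripper's body (76 mm by 85 mm) begins 54 mm behind the grasp point. The pads swing forward as they close: fully open they stand 13 mm farther back than shut.
Start: joints at [59.742, 21.807, 74.336, -0, 83.858, -12.336], TCP at [0.169, 0.523, 0.198] pointing down, gripper open.
Joint ranges: [-178.18, 178.18], [-50.72, 133.34], [12.68, 142.11], [-81.47, 261.47], [9.98, 163.14], [-165.26, 165.26]. Speed limits (degrees/s): [136.94, 136.94, 180, 180, 180, 180].

INTERFACE

Orientations are given as a 3x3 rotation matrix whose columns are the frame's x, y, z axes.
In Python, from station import ctrl, viewer, telemetry gives the robot as it stands. The module is installed in compiled form; this text tells all that it offers. Calls block until the motion is done:
- ctrl.move_pose(position, orientation): joint-space move of the TCP to a pose.
- ctrl.movel(position, orientation=None, vel=0.15, threshold=None): straight line of the TCP; orientation=None keeps the orientation; vel is the mean speed in m/s. With threshold (N) it stops when the force on the tool has changed by that much, and returns True; else False.
- ctrl.movej(angles): joint-space move.
- ctrl.ungrasp() and ctrl.close(grasp_force=None): open the fingers fully, or close them until they stop; grasp_force is the grip in N (None keeps the last).
- ctrl.wait(seconds).
- ctrl.inverse_kinematics(position, orientation): joint angles nearest the present ones, or None.
- viewer.read_camera(name): name is "side" or "top"; returns the picture (480x640x3 uint8, red, green, blue); there is no depth.
- viewer.calibration(name): a dict with "vfov" (degrees; the focal length in pixels is half the picture's height over the tangent of half this angle, whatever the lens; pixels are square), "cx", "cy" (the principal point, pixels), "rvec" (rotation vector, rad) and "tvec" (3), from world to camera coordinates, as OpenCV has them. Camera axes: x right, y down, z forward; pixel columns grow to the right and rows downward; lengths in m; the calibration is good to about 2 mm. A picture is of the moment at which its call begins. calibration takes no time and is no camera call.
A pose or a line that the arm cannot do raises ctrl.PlanningError and nothing moves.
- ctrl.close_job(): hands the job in; it is judged then, once.
Readings, each from a call of its own:
- telemetry.current_time_s(): time.
- telemetry.current_q(): joint angles.
- telemetry.current_qvel(): joint speeds.
- telemetry.current_joint_efforts(): joint torques, N m.
- telemetry.current_position(): TCP position.
- telemetry.current_tcp_rot(): TCP orientation.
- telemetry.current_ft_force(): force on the tool from outside, world axes, zero at the start.
- telemetry.current_wrist_torque(): the same for the moment, N m.
- telemetry.current_opening(): finger opening in m.
- telemetry.current_gripper_force(): force on a finger pad.
Only numpy, scipy, OpenCV 4.12 (cv2) and the standard library are available. Lean on these libraries where they do the work, as an engineer would, in place of code of your own. Each camera call takes 0.05 s, during which the arm holds its last target. There are 200 camera calls.

## Working session

There is one attempt and no reset: what is moved stays moved. The work goes in short steps, each a Python script; the robot and the scene stay as the last script left them, time stands still between calls to the robot, and variables do not carry over. Pictures are saved under pics/ and viewed, at most 14 in all, crops included, and the job is handed in when it is done.

```bash
mkdir -p pics; python3 - <<'E'
from station import ctrl, viewer, telemetry
import cv2
for n in("top","side"):
    im=viewer.read_camera(n); cv2.imwrite(f"pics/{n}0.png",im[:,:,::-1]); print(n,viewer.calibration(n))
print(telemetry.current_time_s(),telemetry.current_tcp_rot())
E
```

```text
top {'vfov': 54.42812328741368, 'cx': 316.3340149812825, 'cy': 231.08099452155378, 'rvec': array([ 2.19549375, -2.1310577 ,  0.14201469]), 'tvec': array([-0.03931399,  0.51920134,  1.08011809])}
side {'vfov': 50.769696897364504, 'cx': 314.2051199110661, 'cy': 240.05056260797588, 'rvec': array([ 2.17877207, -0.48062186,  0.22176434]), 'tvec': array([-0.45841371,  0.18821715,  1.07094875])}
0.1 [[-9.51477436e-01  3.07717906e-01 -6.15634394e-04]
 [ 3.07718421e-01  9.51476839e-01 -1.09427508e-03]
 [ 2.49033832e-04 -1.23062009e-03 -9.99999212e-01]]
```

View pics/top0.png

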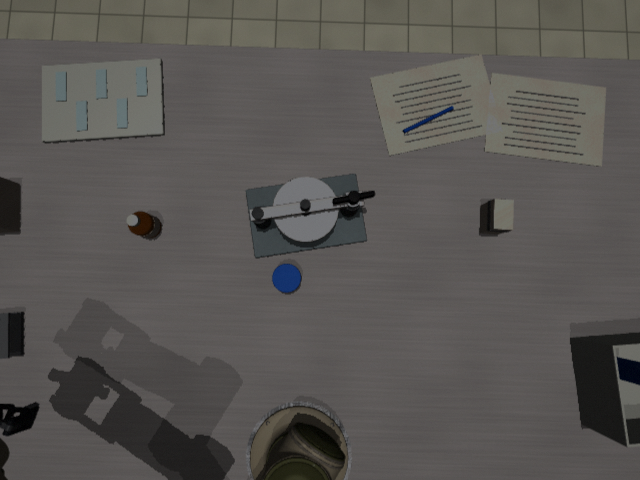

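View pics/side0.png

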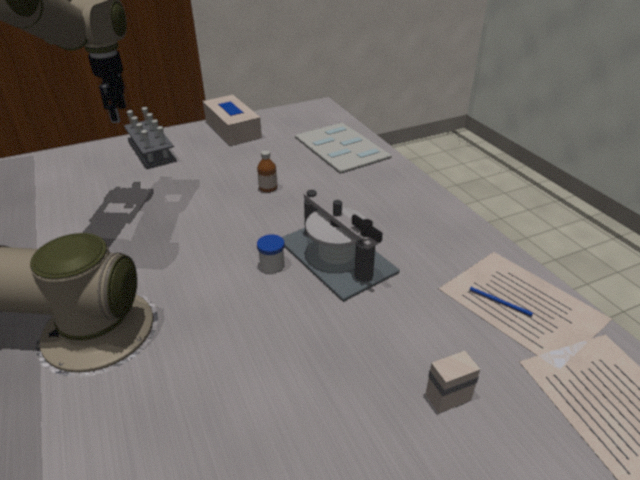

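The top view shows the jar at about (306,210), the pivot boss near (258,214), the nut near (353,198) and the cup at (287,278). The bottle is at (141,223) and the carton at (503,215). I'll enlarge both views for accuracy.

```bash
python3 - <<'E'
import cv2,numpy as np
a=cv2.imread("pics/top0.png")[165:265,240:385]; b=cv2.imread("pics/side0.png")[175:305,270:405]
f=lambda x:np.clip(x.astype(float)*1.6,0,255).astype('uint8')
cv2.imwrite("pics/c1.png",cv2.resize(f(a),None,fx=5.5,fy=5.5,interpolation=cv2.INTER_CUBIC))
cv2.imwrite("pics/c2.png",cv2.resize(f(b),None,fx=4.5,fy=4.5,interpolation=cv2.INTER_CUBIC))
E
```

```text
(no output)
```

View pics/c1.png

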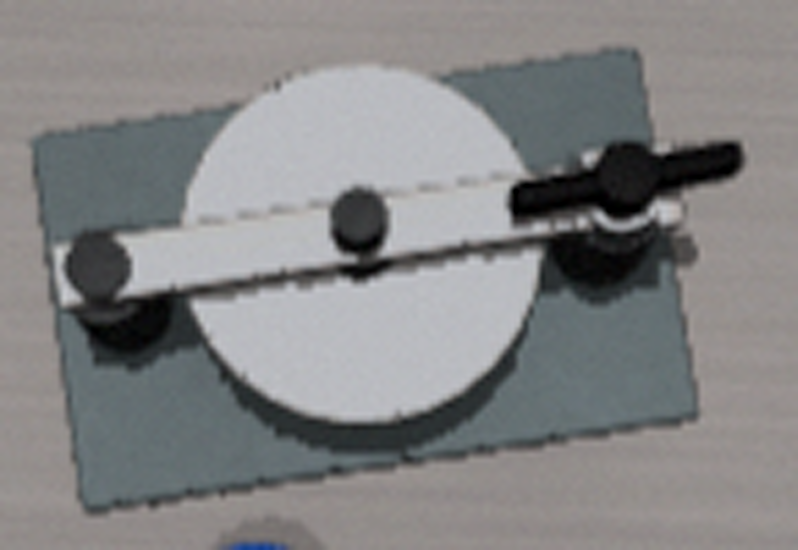

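View pics/c2.png

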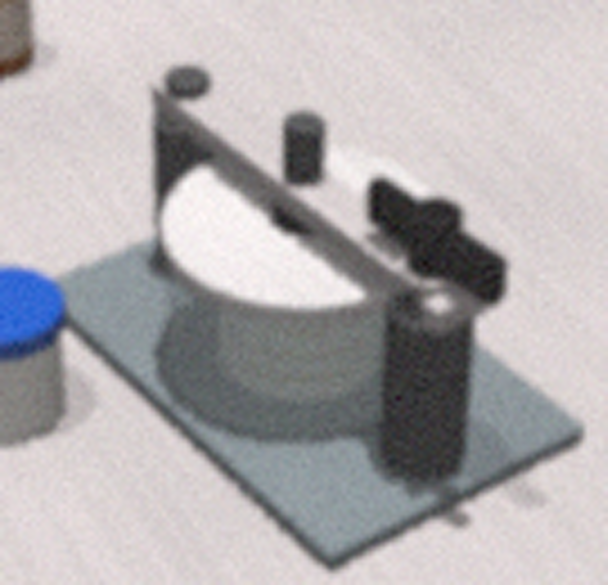

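```bash
cat > h.py <<'E'
import numpy as np,cv2
from scipy.optimize import least_squares
from station import ctrl,viewer,telemetry as T
def proj(n,P):
    c=viewer.calibration(n); f=240/np.tan(np.radians(c["vfov"]/2))
    K=np.array([[f,0,c["cx"]],[0,f,c["cy"]],[0,0,1]])
    return cv2.projectPoints(np.array(P,float),c["rvec"],c["tvec"],K,None)[0][:,0]
def W(p,P):
    P=np.atleast_2d(P); c,s=np.cos(p[2]),np.sin(p[2])
    return P@np.array([[c,-s,0],[s,c,0],[0,0,1]]).T+[p[0],p[1],0]
def Rdown(yaw): # tool z down, tool y at world angle yaw
    y=np.array([np.cos(yaw),np.sin(yaw),0]); z=np.array([0,0,-1.]); return np.c_[np.cross(y,z),y,z]
E
python3 - <<'E'
from h import *
A=np.array([[628,176],[358,217],[365,245],[35,137],[636,48],[697,418],[87,510]])/5.5+[240,165]
PA=np.array([[0,-105,166],[0,0,162],[0,0,101],[85,137.5,12],[85,-137.5,12],[-85,-137.5,12],[-85,137.5,12]])/1e3
B=np.array([[437,212],[304,122],[583,432],[333,565]])/4.5+[270,175]
PB=np.array([[0,-105,166],[0,0,162],[85,-137.5,8],[-85,-137.5,10]])/1e3
g=lambda p:np.r_[proj("top",W(p,PA))-A,proj("side",W(p,PB))-B]
r=least_squares(lambda p:g(p).ravel(),[.5,0,0],loss='soft_l1'); p=r.x
print(p,np.degrees(p[2])); print(g(p).round(1)); np.save("p.npy",p)
n=W(p,[0,-.105,0])[0]; print("nut",n)
for k in(0,np.pi):
  for d in(-1.6,0,1.6):
    q=ctrl.inverse_kinematics([n[0],n[1],.14],Rdown(p[2]+k+d)); print(k,d,None if q is None else np.round(q,1))
E
```

```text
[5.61197906e-01 5.12198988e-04 1.85995882e-01] 10.65677902312807
[[ 1.  -0.8]
 [ 1.  -0.4]
 [ 0.  -0.7]
 [-0.5 -0.2]
 [ 0.9 -0.9]
 [ 1.5 -0.4]
 [-0.2  0.6]
 [-1.4 -0.2]
 [-1.5 -0.2]
 [-0.6 -0.3]
 [-2.  -1. ]]
nut [ 0.58061507 -0.10267682  0.        ]
0 -1.6 [-21.5  28.3  73.3  -0.   78.4  59.5]
0 0 [-21.5  28.3  73.3  -0.   78.4 -32.2]
0 1.6 [ -21.5   28.3   73.3   -0.    78.4 -123.9]
3.141592653589793 -1.6 [ -21.5   28.3   73.3   -0.    78.4 -120.5]
3.141592653589793 0 [-21.5  28.3  73.3  -0.   78.4 147.8]
3.141592653589793 1.6 [-21.5  28.3  73.3  -0.   78.4  56.1]
```

```bash
python3 - <<'E'
from h import *
p=np.load("p.npy"); n=W(p,[0,-.105,0])[0]; R=Rdown(p[2])
x,y,z=T.current_position()
ctrl.movel([x,y,.27],vel=.2)
ctrl.move_pose([n[0],n[1],.25],R)
ctrl.movel([n[0],n[1],.195],vel=.15)
cv2.imwrite("pics/s1.png",cv2.resize(viewer.read_camera("side")[130:310,260:460,::-1],None,fx=3,fy=3))
f0=T.current_ft_force()
print(ctrl.movel([n[0],n[1],.141],vel=.06,threshold=8),T.current_position(),T.current_ft_force()-f0)
ctrl.close(20)
print(T.current_opening(),T.current_ft_force()-f0,T.current_wrist_torque(),T.current_gripper_force(),T.current_time_s())
cv2.imwrite("pics/s2.png",cv2.resize(viewer.read_camera("side")[130:310,260:460,::-1],None,fx=3,fy=3))
E
```

```text
False [ 0.58082231 -0.1027616   0.14141215] [-0.33230916 -0.55143858  0.27508764]
0.0003332230475679541 [ 0.90593083 -0.4643832   1.09928168] [ 0.02354471  0.00213185 -0.02103648] 0.0 5.6417
```

View pics/s2.png

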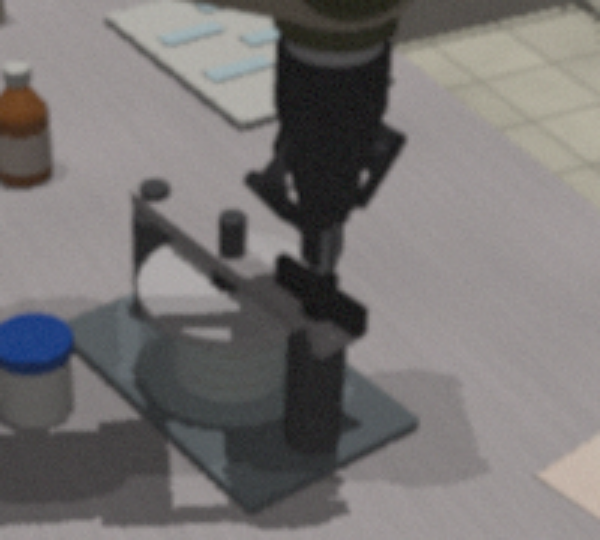

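The fingers shut completely (opening 0) without holding the hub. In the crop the tips sit near (325,265), behind or above the wings. I'll check the geometry by projection.

```bash
python3 - <<'E'
from h import *
p=np.load("p.npy"); t=T.current_position()
print(t,T.current_tcp_rot().round(3),T.current_opening())
pts=[t,t+[0,0,.04],*W(p,np.array([[0,-105,166],[0,-151,162],[0,-59,162],[0,-151,136],[0,-59,136]])/1e3)]
for n,o,wh,k in(("side",(310,180),(90,90),4.4),("top",(310,150),(100,90),4)):
    im=viewer.read_camera(n)[:,:,::-1]; c=cv2.resize(im[o[1]:o[1]+wh[1],o[0]:o[0]+wh[0]],None,fx=k,fy=k)
    c=np.clip(c*2.0,0,255).astype('uint8')
    for i,q in enumerate((proj(n,pts)-o)*k): cv2.circle(c,tuple(map(int,q)),3,[(0,0,255),(0,0,255),(0,255,0)][min(i,2)],-1)
    locals().setdefault('L',[]); L=globals().get('L',[]); L.append(cv2.resize(c,(396,396)))
    globals()['L']=L
cv2.imwrite("pics/s3.png",np.hstack(L))
E
```

```text
[ 0.5806044  -0.10267971  0.14098964] [[-0.185  0.983 -0.   ]
 [ 0.983  0.185  0.   ]
 [ 0.    -0.    -1.   ]] 0.00011538517018894615
```

View pics/s3.png

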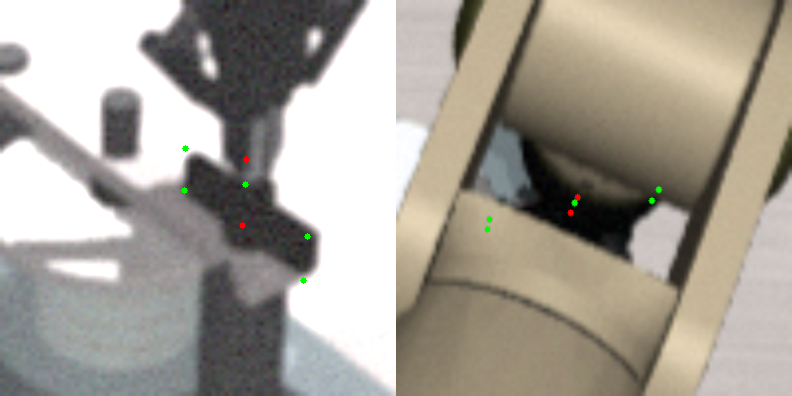

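The fingers and the wings are both black, so I can't tell which is in front. I'll brighten the dark tones in the three stages, then raise the tool.

```bash
python3 - <<'E'
from h import *
def cap():
    c=viewer.read_camera("side")[170:270,320:400,::-1]
    return np.clip(255*(cv2.resize(c,None,fx=5,fy=5,interpolation=2)/110.)**.6,0,255).astype('uint8')
a=cap()
ctrl.ungrasp(); print(T.current_opening(),T.current_ft_force())
b=cap()
cv2.imwrite("pics/s4.png",np.hstack([a,b])); print(T.current_time_s())
E
```

```text
0.08535163351535534 [0.47780303 0.98707924 0.48208733]
6.675
```

View pics/s4.png

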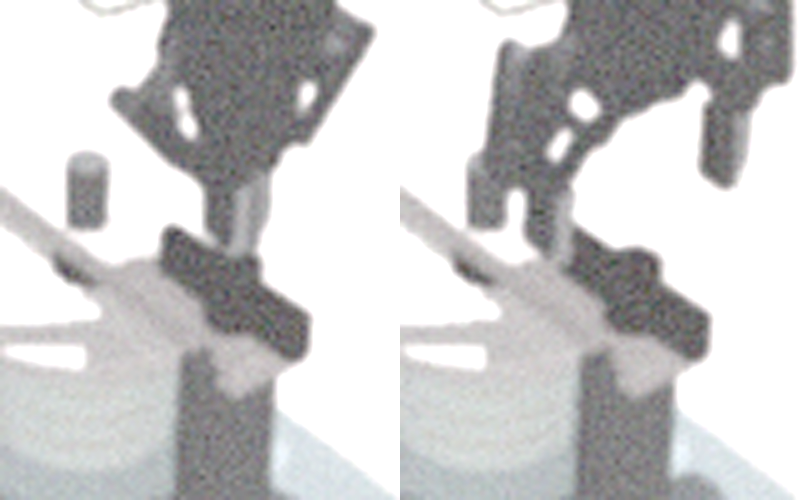

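```bash
python3 - <<'E'
from h import *
p=np.load("p.npy"); t=T.current_position();R=T.current_tcp_rot(); print(t)
for n in("side","top"):
    c=viewer.calibration(n); Rc=cv2.Rodrigues(c["rvec"])[0]; print(n,"cam",-Rc.T@c["tvec"])
    for nm,dz in(("tips z.154",.013),("z.184",.043)):
        print(nm,proj(n,[t+[0,0,dz]+s*.045*R[:,1] for s in(-1,1)]).round(1))
    P=np.array([[0,-105,166],[0,-151,162],[0,-59,162],[0,0,162]])/1e3
    print(proj(n,W(p,P)).round(1))
E
```

```text
[ 0.58060652 -0.10267126  0.14099851]
side cam [ 0.1192862  -0.86533612  0.79338783]
tips z.154 [[349.  233.8]
 [381.2 219.4]]
z.184 [[349.5 222.3]
 [382.2 208. ]]
[[365.7 221.9]
 [379.8 233.8]
 [352.2 213.7]
 [336.1 201.9]]
top cam [ 0.38559987 -0.01480965  1.13528152]
tips z.154 [[358.2 217.8]
 [351.2 176.9]]
z.184 [[359.6 215.6]
 [352.4 173.5]]
[[355.2 196.2]
 [376.3 193.2]
 [333.6 199.8]
 [306.1 204. ]]
```

The open tips are seen at (351,222) and (385,207). That fits a tip height of about 0.184 m, roughly 29 mm higher than the TCP reading implies, so the fingers closed above the hub. I'll descend a further 27 mm under a force threshold and grip again.

```bash
python3 - <<'E'
from h import *
def cap():
    c=viewer.read_camera("side")[170:270,320:400,::-1]
    return np.clip(255*(cv2.resize(c,None,fx=5,fy=5,interpolation=2)/110.)**.6,0,255).astype('uint8')
t=T.current_position(); f0=T.current_ft_force()
print(ctrl.movel([t[0],t[1],.114],vel=.05,threshold=5),T.current_position(),T.current_ft_force()-f0)
a=cap()
ctrl.close(20)
print(T.current_opening(),T.current_ft_force()-f0,T.current_wrist_torque(),T.current_gripper_force(),T.current_time_s())
cv2.imwrite("pics/s5.png",np.hstack([a,cap()]))
E
```

```text
False [ 0.58072882 -0.10271774  0.11409574] [-0.41342752  0.48738881 -0.92424295]
0.024672802153319077 [ 5.85060431  2.5950184  -0.34799653] [ 0.32735872 -1.02619932  0.04554099] 23.102947175502777 7.9917
```

View pics/s5.png

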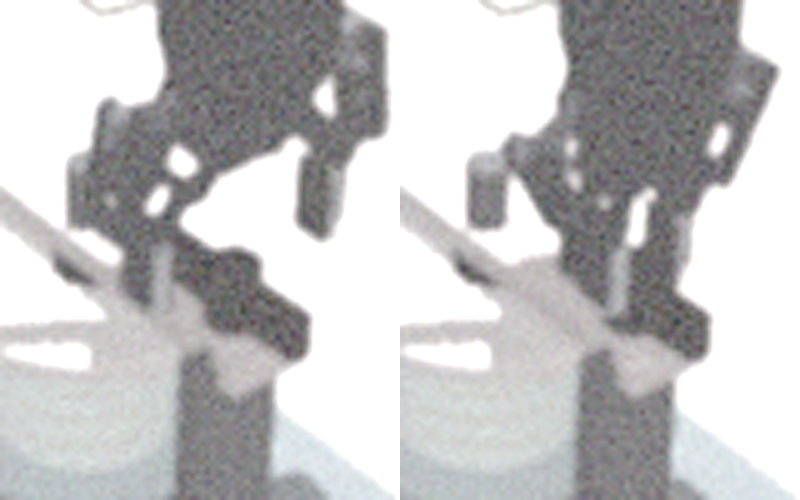

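The fingers now hold the hub (opening 25 mm, grip 23 N). Next I'll feel for the loosening direction in small wrist steps.

```bash
python3 - <<'E'
from h import *
q0=np.array(T.current_q()); m0=T.current_wrist_torque()[2]; print(q0.round(2))
for s in(1,-1):
    for k in range(1,9):
        d=s*k*2.5; q=q0.copy(); q[5]-=d; ctrl.movej(q)
        m=T.current_wrist_torque()[2]-m0; print(d,round(m,3),T.current_ft_force().round(1),round(T.current_opening(),4))
        if abs(m)>.3: break
    ctrl.movej(q0); print("back",round(T.current_wrist_torque()[2]-m0,3),T.current_time_s())
E
```

```text
[-21.49  29.72  75.36   0.1   74.7  -32.18]
2.5 -0.025 [ 1.3  0.4 -1. ] 0.0251
5.0 -0.003 [ 2.4  1.2 -1.4] 0.0253
7.5 -0.035 [ 3.2  0.3 -0.8] 0.0252
10.0 -0.146 [ 4.3  0.7 -0. ] 0.0247
12.5 -0.183 [ 6.  -0.8 -2.7] 0.0249
15.0 -0.081 [ 6.7 -0.  -3.6] 0.025
17.5 -0.284 [ 6.5 -0.7 -4. ] 0.025
20.0 -0.26 [ 7.1 -1.7 -4.9] 0.0252
back -0.104 10.4667
-2.5 -0.116 [ 3.7 -3.5 -2.8] 0.0249
-5.0 -0.057 [ 3.2 -4.3 -2.8] 0.0253
-7.5 -0.119 [ 3.4 -3.8 -3.7] 0.0251
-10.0 -0.105 [ 3.8 -4.8 -1.6] 0.0249
-12.5 -0.066 [ 3.  -4.  -1.7] 0.0252
-15.0 -0.114 [ 2.9 -5.8 -2. ] 0.0248
-17.5 -0.086 [ 2.  -4.5 -2.3] 0.0248
-20.0 -0.052 [ 2.8 -4.1 -2.9] 0.025
back 0.003 12.8917
```

```bash
python3 - <<'E'
from h import *
q0=np.array(T.current_q()); m0=T.current_wrist_torque()[2]
for d in(-20,-30,-40,-50,-60):
    q=q0.copy(); q[5]-=d; ctrl.movej(q); m=T.current_wrist_torque()[2]-m0
    print(d,round(m,3),T.current_ft_force().round(1),round(T.current_opening(),4))
    if abs(m)>.4: break
c=viewer.read_camera("side")[170:270,320:420,::-1]
cv2.imwrite("pics/s6.png",np.clip(255*(cv2.resize(c,None,fx=5,fy=5,interpolation=2)/110.)**.6,0,255).astype('uint8'));print(T.current_time_s())
E
```

```text
-20 -0.189 [-1.1 -1.9  0.1] 0.0252
-30 -0.172 [-4.3 -1.5  1.8] 0.0245
-40 -0.159 [-5.7 -2.2  1.6] 0.0252
-50 -0.211 [-7.2 -0.7  1.9] 0.0251
-60 -0.243 [-6.9 -1.3  3.8] 0.0248
14.5333
```

View pics/s6.png

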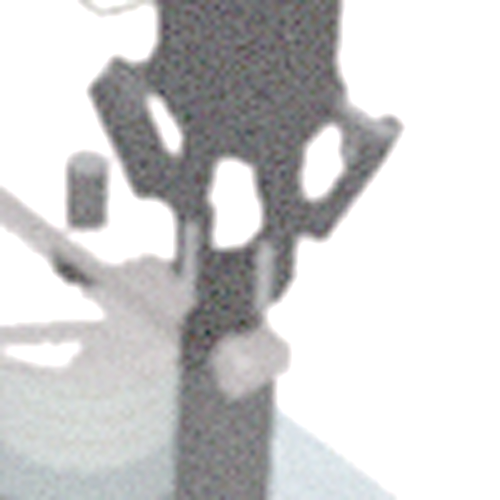

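The wings have turned with the gripper and no long bar shows across the view, so clockwise is the loosening sense. I'll finish the turn, release, lift and check.

```bash
python3 - <<'E'
from h import *
p=np.load("p.npy"); q0=np.array(T.current_q()); m0=T.current_wrist_torque()[2]
for d in(-14,-27):
    q=q0.copy(); q[5]-=d; ctrl.movej(q); print(d,round(T.current_wrist_torque()[2]-m0,3),T.current_ft_force().round(1))
ctrl.ungrasp(); t=T.current_position(); ctrl.movel([t[0],t[1],.19],vel=.2); ctrl.close(20)
# move towards the push start, behind the boss
s=W(p,[-.055,.0,.19])[0]; ctrl.movel(s,Rdown(p[2]),vel=.2)
im=viewer.read_camera("side")[170:270,310:430,::-1]; im2=viewer.read_camera("top")[150:250,290:410,::-1]
f=lambda c:np.clip(255*(cv2.resize(c,None,fx=3.3,fy=3.3,interpolation=2)/130.)**.7,0,255).astype('uint8')
cv2.imwrite("pics/s7.png",np.hstack([f(im),f(im2)])); print(T.current_time_s(),T.current_position(),T.current_ft_force())
E
```

```text
-14 -0.038 [-3.7  0.7  2.7]
-27 -0.016 [-4.9  3.4  3.1]
18.8833 [ 0.50727553 -0.00983076  0.18997996] [-0.19098358  1.11061138 -0.05194622]
```

View pics/s7.png

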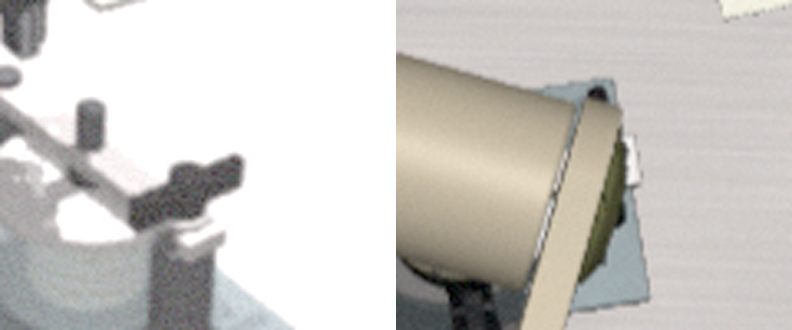

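The wings now lie along the jar's x: ends at about (351,234) and (383,220), or roughly −1.57 rad. The bar is still closed. Next I'll push the boss round from behind along an arc.

```bash
python3 - <<'E'
from h import *
p=np.load("p.npy"); Z=.124
def P(th,e): 
    return W(p,[.105*np.sin(th)-e*np.cos(th),.105-.105*np.cos(th)-e*np.sin(th),Z])[0]
print(ctrl.movel(P(0,.055),Rdown(p[2]),vel=.1,threshold=6),T.current_position())
f0=T.current_ft_force()
for th in np.arange(0,1.56,.12):
    hit=ctrl.movel(P(th,.025),Rdown(p[2]+th),vel=.08,threshold=10)
    print(round(th,2),hit,(T.current_ft_force()-f0).round(1),round(T.current_time_s(),1))
    if hit: break
im=viewer.read_camera("side")[140:270,290:450,::-1]
cv2.imwrite("pics/s8.png",np.clip(255*(cv2.resize(im,None,fx=4,fy=4,interpolation=2)/150.)**.7,0,255).astype('uint8'))
E
```

```text
False [ 0.50751479 -0.00975277  0.12452631]
0.0 False [-0.4 -1.2  0.7] 20.2
0.12 False [-0.5 -0.3  0.7] 20.5
0.24 False [-0.8 -1.1 -0.5] 20.8
0.36 False [-0.5 -0.   1.4] 21.1
0.48 False [ 0.5 -0.8  0.1] 21.4
0.6 False [-0.9 -0.7  0.1] 21.8
0.72 False [-0.1 -0.5  0.9] 22.1
0.84 False [-0.5 -1.3  0.6] 22.4
0.96 False [-0.2 -1.3  1.2] 22.7
1.08 False [-0.4 -0.8 -0. ] 23.0
1.2 False [-1.  -1.   0.2] 23.3
1.32 False [-0.5 -0.9  0.6] 23.6
1.44 True [-1.3 -6.2  3.9] 23.8
```

View pics/s8.png

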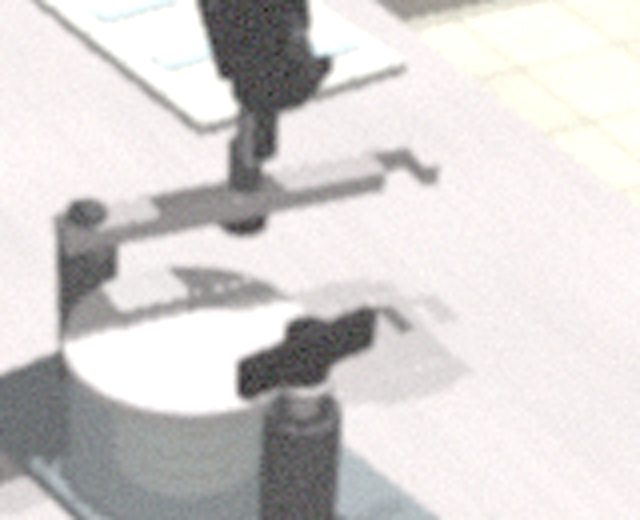

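The bar has been swung round to its stop: pivot at (85,212) in the crop, notch end at (430,172), lid clear, nut wings still across. I'll back off, lift and hand in.

```bash
python3 - <<'E'
from h import *
p=np.load("p.npy"); t=np.array(T.current_position()); a=p[2]+1.3
t-= .025*np.array([np.cos(a),np.sin(a),0]); ctrl.movel(t,vel=.08)
ctrl.movel(t+[0,0,.12],vel=.15); ctrl.wait(.5)
P=W(p,[[.105*np.sin(b),.105-.105*np.cos(b),.162] for b in(1.0,1.15,1.3)])
print(proj("side",P).round(1),T.current_ft_force(),T.current_time_s())
im=viewer.read_camera("side")[140:270,290:450,::-1]; cv2.imwrite("pics/s9.png",np.clip(cv2.resize(im,None,fx=4,fy=4)*1.6,0,255).astype('uint8'))
E
```

```text
[[353.1 181.4]
 [351.9 178.1]
 [349.9 175. ]] [-0.27039722 -0.12284877 -0.12765333] 25.8
```

View pics/s9.png

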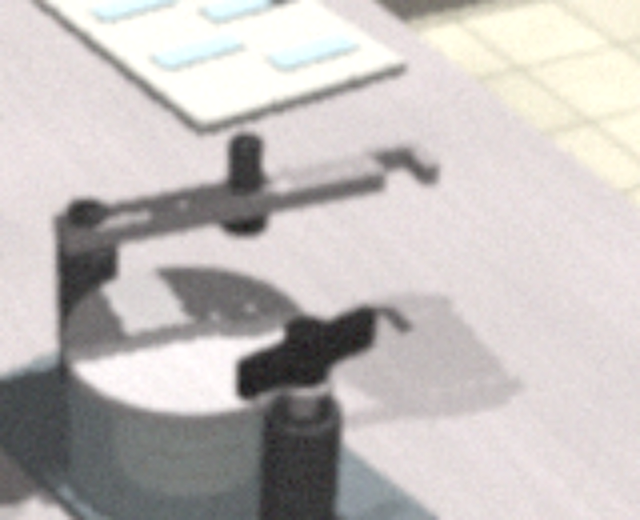

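The boss top is at (246,138) in the crop, or (351.5,174.5) in the full picture. That matches about 1.3 rad, and the robot is clear.

```bash
python3 -c "
from station import ctrl; print(ctrl.close_job())"
```

```text
the job is handed in; nothing more can be done
None
```

The nut has a left-hand thread: I turned it about 90° clockwise until it was loose, swung the bar to its stop at about 1.3 rad, backed the robot clear without touching the bystanders, and handed the job in (no verdict was returned).

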